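Shut the split shield and hold the casting dial at power step three

TASK

On the casting bench, swing both halves of the open metal shield round the crucible shut until their front edges meet, edge to edge. Then, with the shield shut, turn the red spring-return dial on the white console clockwise past its first two clicks to the third (three dots) and keep holding it there against its spring: the program finishes while the gripper still holds the dial, because it springs back when let go. Do not turn the dial while the shield is open, and leave the spare crucible, the steel casting ring and the white tray where they stand.

Things in the scene. Friction and masses are not known exactly. Their poses are not given: they have to be found in the camera images.
- shield: Splash shield: a fixed grey base plate 180 x 180 x 8 mm with a white crucible in a copper coil at its centre (top 57 mm above the table) and a hinge post 54 mm from the centre along +x. Origin: centre of the plate's underside, on the table. Its -x side, more or less towards the robot, is the front, where the shells meet. It is bolted down; its place and yaw vary.
- shield_hinge (a point): Point on the vertical hinge axis shared by both shells, 95 mm above the table (27 mm above the shells' tops; the post itself ends at 76 mm). Its axes are parallel to those of shield. Shut, the left pin lies 113 mm along -x and 14 mm along +y of it, the right pin 113 mm along -x and 14 mm along -y.
- left_pin (a point): Grip point on the axis of the red upright pin at the free front edge of the left (+y) half-round shell, 95 mm above the table. The pin is 12 mm thick and ends 112 mm up; the shell (outer radius 52 mm) ends 69 mm up, so the pin can be taken from above. It swings 114 mm from the hinge axis. Shut, both pins together measure 40 mm over their outer sides and can be squeezed together.
- right_pin (a point): The same on the blue pin of the right (-y) shell.
- left_shell (a joint): Opening angle of the left shell (rad): 0 shut (a stop; its edge then lies on the shield's middle plane), grows as its pin swings away to +y of the shield; starts at 0.35 to 0.85. It stays where it is left (hinge friction about 0.08 N m, under 1 N at the pin).
- right_shell (a joint): Opening angle of the right shell (rad): 0 shut (stop), grows as its pin swings away to -y of the shield; otherwise as the left one.
- console: Fixed white control console 130 x 150 x 70 mm high, with a yellow square on top that carries the dial at its middle. Origin: centre of its underside, on the table. Place and yaw vary; console and shield may change sides.
- dial_center (a point): Point on the dial's upright axis, 100 mm above the table, in the middle of the grip bar's sides: a good TCP point for pinching the bar. This frame turns with the dial: its x axis runs along the bar, its y axis across it.
- dial_grip: The red dial: a disc of 30 mm radius (72 to 80 mm above the table) with an upright grip bar 52 mm long, 16 mm wide, ending 112 mm above the table. Origin on the dial's axis 70 mm above the table; x along the bar, y across it; the white pointer is at the bar's -x end.
- dial (a joint): Dial angle (rad), 0 at rest, where it starts; grows clockwise seen from above. Clicks (detents) at 0.4, 0.8 and 1.2 (one, two, three black dots), hard stop at 1.28. A spring returns it from everywhere, also from the clicks: about 0.08 N m at rest, 0.2 N m at the third click, 0.06 N m more or less between clicks.
- spare_crucible: Loose white ceramic cup, 52 mm wide, 50 mm high; leave alone. Origin: centre of its underside.
- casting_ring: Loose steel tube, 56 mm outside diameter, 55 mm high, standing; leave alone. Origin: centre of its underside.
- tray: Loose shallow white tray 100 x 75 x 20 mm with a small plaster piece; leave alone. Origin: centre of its underside.
There are look-alikes about, which are no part of the job. There is more than one size of the console; the one meant has the size given above.

How it is judged:
By the outcome, as a careful person would: the job done as asked, in the order asked, and still so for the second after the job is handed in, while the arm keeps its last pose, push and grip.
It also fails if it takes over 62 s, if anything falls off the work surface, if the arm or the gripper's body presses on something with over 40 N, if the wrist force passes 120 N, or if a joint passes its speed limit or range.

ROBOT

A 7-joint arm with a two-finger parallel gripper is mounted at the origin on the work surface. World frame = base frame: x ahead of the robot, y to its left, z up, the work surface at z = 0. Lengths are in mm, angles in rad, forces in N, time in s.
With the tool pointing down it reaches from about 425 to 950 mm from the base axis. Payload 4.7 kg.
Tool frame: the origin (TCP) lies between the finger pads, 19 mm behind the fingertips; this is the grasp point; z points along the fingers, y is the line along which they close (so a half turn about z gives the same grasp; the last joint's range is limited). The gripper opens to 87 mm and grips with 3 to 60 N. Pads are 19 mm wide; open, the fingers measure 117 mm over their backs; the gripper's body (75 mm by 190 mm) begins 51 mm behind the grasp point.
Start: joints at [1.239, 0.469, -0.049, 1.532, 0.024, 1.141, -0.082], TCP at [201.327, -644.294, 241.273] pointing down, gripper open.
Joint ranges: [-2.59, 2.59], [-0.33, 1.99], [-1.39, 1.29], [0.1, 2.45], [-1.04, 4.18], [0.21, 1.99], [-2.66, 2.66]. Speed limits (rad/s): [2.57, 2.57, 3.14, 3.14, 3.14, 3.14, 3.14].

INTERFACE

Orientations are given as a unit quaternion [x, y, z, w].
In Python, from cell import monitor, grab_frame, camera_info, close_job, look_for gives the robot as it stands. The module is installed in compiled form; this text tells all that it offers.
- The arm moves only by the shell command python3 -m inch FILE, which reads ROWS from the file FILE. ROWS is one flat JSON list of numbers that holds 1 to 8 rows one after another, with no inner brackets; each row has 7 numbers: the finger opening in mm, then dx, dy, dz in normalised numbers (1 is 1000 mm), then a rotation vector rx, ry, rz in a scale on which 1.0 is 4 rad; each row is the pose to reach, as a shift and turn from the pose commanded when the command began, along the tool's axes at that moment; what a row does not reach only later rows make up. A row lasts 1/10 s, in which the tool goes at most 50 mm and 0.15 rad, less where a joint would pass 70% of its speed; a pose out of reach is approached as far as the arm can. The fingers move at their own pace and stop on an object; the grip force is fixed at half the most. Time passes only in rows, so rows that do not move let the fingers close. It prints the time, the measured TCP pose, the force, the opening and the grip force at its end. Shift and turn numbers lie between -1 and 1, and a call with a number outside is refused. Input that does not fit is refused with a message, and nothing moves.
- monitor.get_state(): the state, without advancing time (a new reading comes with each control period).
- grab_frame(name): name is "side" or "top" or "wrist"; returns the picture (400x640x3 uint8, red, green, blue); there is no depth.
- camera_info(name): a dict with "vertical_fov" (degrees; the focal length in pixels is half the picture's height over the tangent of half this angle, whatever the lens; pixels are square), "cx", "cy" (the principal point, pixels), "R" (3x3) and "t" (3): a world point X has camera coordinates R X + t. Camera axes: x right, y down, z forward; pixel columns grow to the right and rows downward; lengths in mm; the calibration is good to about 2 mm. A picture is of the moment at which its call begins: read the wrist's pose just before it. camera_info takes no time and is no camera call; for the wrist camera it gives the pose at the moment of the call.
- close_job(): hands the job in; it is judged then, once.
Trained networks look in the newest picture that a camera, given by its name, has taken for a name from the list of things; names that differ only in an ending like _2 or _b are one class to them, and where a whole thing is asked for, a point or a joint stands for the part that bears it (a point fixed in the world has none). Each returns a list of dicts, best first, with "conf" (0 to 1); they miss things now and then, are a little off and sometimes report something else, mostly with a low value. They report only what shows in the picture. A call takes as long as a camera call. They do not tell look-alikes from the thing itself.
- look_for(camera, thing): "position" ([x, y, z] in mm, in world coordinates, good to about 4 mm: the middle of the surface that is visible of it).
The state is a dict: "clock": time; "joint_pos": joint angles; "qvel": joint speeds; "joint_efforts": joint torques, N m; "tool_pos": TCP position; "eef_rot": TCP orientation; "wrist_force": force on the tool from outside, world axes, zero at the start; "torque": the same for the moment, N m; "opening": finger opening in mm; "grasp_force": force on a finger pad.
Only numpy, scipy, OpenCV 4.12 (cv2) and the standard library are available. Lean on these libraries where they do the work, as an engineer would, in place of code of your own. Each camera call takes 0.05 s, during which the arm holds its last target. There are 200 camera calls.

## Working session

There is one attempt and no reset: what is moved stays moved. The work goes in short steps, Python scripts to look and compute and a shell command to move; the robot and the scene stay as the last step left them, time stands still between calls to the robot, and variables do not carry over. Pictures are saved under pics/ and viewed, at most 10 in all, crops included, and the job is handed in when it is done.

```bash
mkdir -p pics
cat > h.py <<'E'
import numpy as np,cv2
from cell import monitor,grab_frame,camera_info,look_for
from scipy.spatial.transform import Rotation as Rn
def ray(cam,uv,z):
    c=camera_info(cam);f=200/np.tan(np.radians(c["vertical_fov"])/2)
    R=np.array(c["R"]);t=np.array(c["t"])
    o=-R.T@t;d=R.T@np.array([(uv[0]-c["cx"])/f,(uv[1]-c["cy"])/f,1])
    return (o+d*(z-o[2])/d[2]).round(1)
def pix(cam,X):
    c=camera_info(cam);f=200/np.tan(np.radians(c["vertical_fov"])/2)
    p=np.array(c["R"])@X+np.array(c["t"]);return (f*p[:2]/p[2]+[c["cx"],c["cy"]]).round(0)
def tool(X):
    s=monitor.get_state();return Rn.from_quat(s["eef_rot"]).inv().apply(np.array(X)-s["tool_pos"]).round(1)
E
python3 - <<'E'
from h import *
a={}
for c in("top","side"):
    im=grab_frame(c);cv2.imwrite(f"pics/{c}0.png",im[:,:,::-1])
    i=camera_info(c);print(c,i["vertical_fov"],i["cx"],i["cy"],(-np.array(i["R"]).T@i["t"]).round(0))
    for n in("shield","left_pin","right_pin","console","dial_grip","casting_ring","spare_crucible","tray"):
        for r in look_for(c,n)[:3]:print(n,round(r["conf"],2),np.round(r["position"]),pix(c,r["position"]))
s=monitor.get_state();print(s["clock"],s["tool_pos"],Rn.from_quat(s["eef_rot"]).as_matrix().round(3))
E
```

```text
top 51.31020377188618 317.17154496831364 196.84319484932251 [ 332.  132. 1072.]
shield 0.92 [516. 193.   7.] [288. 218.]
shield 0.31 [582. 135.  55.] [309. 188.]
left_pin 0.55 [536. 250.  56.] [264. 209.]
right_pin 0.69 [578. 140.  56.] [307. 189.]
console 0.89 [ 806. -150.   54.] [410.  98.]
console 0.8 [ 598. -181.   73.] [434. 171.]
console 0.62 [ 276. -180.  103.] [457. 304.]
dial_grip 0.69 [ 283. -184.  114.] [460. 301.]
dial_grip 0.65 [ 598. -185.   84.] [437. 169.]
dial_grip 0.61 [ 815. -150.   57.] [410.  94.]
casting_ring 0.67 [695.  -5.  40.] [359. 143.]
spare_crucible 0.6 [409.  15.  19.] [361. 254.]
tray 0.69 [419. 421.  -0.] [202. 263.]
tray 0.56 [539. 250.  58.] [263. 208.]
side 52.58027928631548 317.33230133507254 201.66499403834817 [ 305. 1001.  659.]
shield 0.77 [521. 215.  24.] [317. 242.]
left_pin 0.7 [501. 266.  46.] [319. 249.]
right_pin 0.64 [556. 119.  50.] [314. 211.]
console 0.83 [ 591. -137.   68.] [327. 162.]
console 0.81 [ 807. -113.   48.] [262. 162.]
console 0.65 [ 280. -126.   97.] [426. 171.]
dial_grip 0.81 [ 279. -181.  128.] [429. 154.]
dial_grip 0.7 [ 600. -181.   94.] [328. 150.]
dial_grip 0.23 [500. 268.  47.] [319. 249.]
casting_ring 0.64 [690.  16.  36.] [282. 189.]
spare_crucible 0.58 [404.  35.  36.] [374. 209.]
tray 0.96 [413. 425.  10.] [338. 316.]
0.9 [ 201.327383   -644.31594945  241.30921558] [[ 0.955  0.298  0.   ]
 [ 0.298 -0.955 -0.   ]
 [ 0.     0.    -1.   ]]
```

View pics/top0.png

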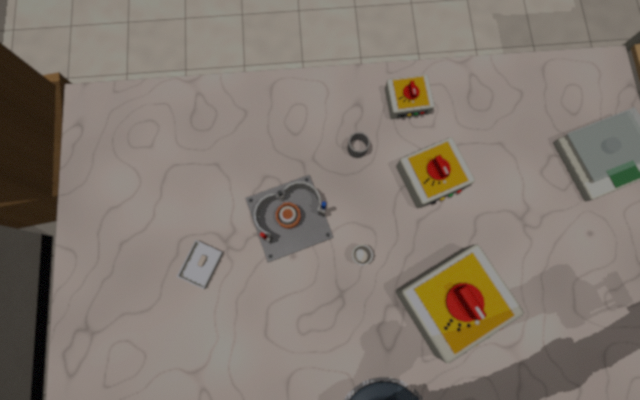

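View pics/side0.png

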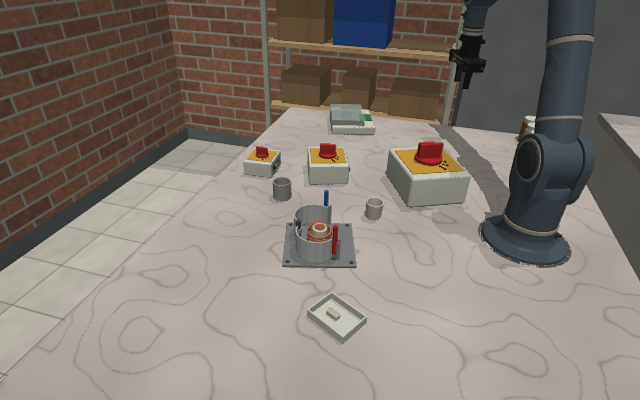

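Run:
```python
import cv2
a=cv2.imread("pics/top0.png")
l=cv2.resize(a[165:270,240:345],None,fx=5.5,fy=5.5,interpolation=2)
cv2.imwrite("pics/c1.png",l)
l=cv2.resize(a[75:215,380:490],None,fx=4,fy=4,interpolation=2)
cv2.imwrite("pics/c2.png",l)
```

```text
(no output)
```

View pics/c1.png

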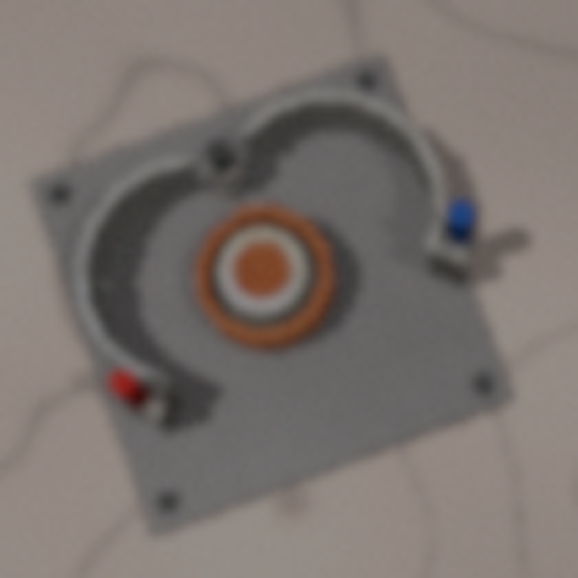

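View pics/c2.png

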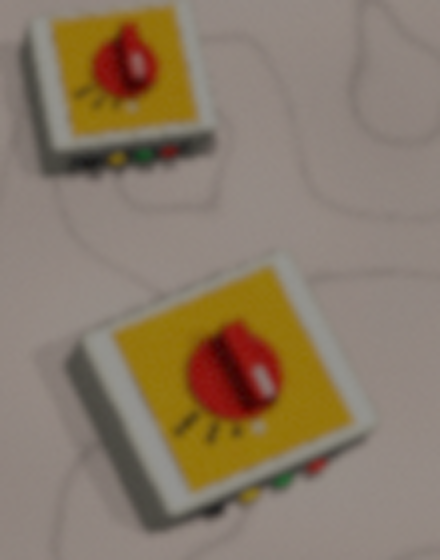

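```bash
cat > m.py <<'E'
from h import *
C=np.array([ray("top",(239.6+u/5.5,164.6+v/5.5),8)[:2] for u,v in((32,182),(382,55),(512,398),(155,535))])
print(C,np.linalg.norm(np.roll(C,1,0)-C,axis=1))
c=C.mean(0);print("centre",c)
x=(C[0]+C[1]-C[2]-C[3]);yaw=np.arctan2(x[1],x[0]);print("yaw",yaw)
ex=np.array([np.cos(yaw),np.sin(yaw)]);ey=np.array([-ex[1],ex[0]])
h=c+54*ex;print("hinge",h, "post px",ray("top",(239.6+222/5.5,164.6+158/5.5),76))
for n,u,v,s in(("L",123,383,1),("R",460,213,-1)):
    p=ray("top",(239.6+u/5.5,164.6+v/5.5),112)[:2];d=p-h
    al=np.arctan2(s*(d@ey),-d@ex)-np.arctan2(14,113)
    print(n,p,np.linalg.norm(d),"open",al)
print("shut",h-113*ex+14*ey,h-113*ex-14*ey)
K=np.array([ray("top",(379.6+u/4,74.6+v/4),70)[:2] for u,v in((82,350),(280,250),(377,423),(178,515))])
print(K,np.linalg.norm(np.roll(K,1,0)-K,axis=1),K.mean(0))
K=np.array([ray("top",(379.6+u/4,74.6+v/4),50)[:2] for u,v in((25,22),(200,0),(213,135),(48,150))])
print("small",np.linalg.norm(np.roll(K,1,0)-K,axis=1))
# bar: ends at z~112
a=ray("top",(379.6+236/4,74.6+325/4),112);b=ray("top",(379.6+260/4,74.6+400/4),112);print("bar far,near",a,b,np.arctan2(*(a-b)[1::-1]))
E
python3 m.py
```

```text
[[579.3 301.6]
 [629.  131.2]
 [459.3  82.7]
 [408.8 251.7]] [177.6520757  177.5        176.49458915 176.38381445]
centre [519.1 191.8]
yaw 0.2815577345143125
hinge [570.97368432 206.80402862] post px [568.  205.8  76. ]
L [465.6 250.2] 113.95974587262702 open 0.5489543423631785
R [527.6 103. ] 112.50134599116738 open 0.7701807413825548
shut [458.53326341 188.85544244] [466.31313011 161.9579765 ]
[[ 626.8  -99. ]
 [ 683.2 -232.4]
 [ 565.8 -276. ]
 [ 517.3 -145.1]] [118.80850138 144.83273111 125.23465974 139.59606012] [ 598.275 -188.125]
small [ 92.72432259 119.21161856  97.50856373 109.62413056]
bar far,near [ 623.  -183.8  112. ] [ 575.4 -191.5  112. ] 0.1603754439759504
```

The three consoles in the top picture are small at (410,96), medium at (436,171) and large at (460,302). At 70 mm height the medium one measures about 125 x 145 mm, which fits 130 x 150. The crop shows its dial with three dots. The shield's red pin is at (262,235) and its blue pin at (323,204). The plate measures about 178 mm square and the pins lie 113–114 mm from the hinge, as they should.

Units first: shifts go in shares of 1000 mm and turns go in shares of 4 rad. So 403 mm / 1000 = 0.403, -287 mm / 1000 = -0.287.

```bash
echo '[87, 0.403, -0.287, 0, 0, 0, 0, 87, 0.403, -0.287, 0, 0, 0, 0, 87, 0.403, -0.287, 0, 0, 0, 0, 87, 0.403, -0.287, 0, 0, 0, 0, 87, 0.403, -0.287, 0, 0, 0, 0, 87, 0.403, -0.287, 0, 0, 0, 0, 87, 0.403, -0.287, 0, 0, 0, 0, 87, 0.403, -0.287, 0, 0, 0, 0]' > mv.in && python3 -m inch mv.in; python3 -c "
from h import *
print(tool([560,-190,260]),tool([527,103,200]))"
```

```text
clock: 1.7
tool_pos: [444.1, -324.0, 241.7]
eef_rot: [0.989, 0.151, 0.0, 0.0]
wrist_force: [0.8, -0.1, 0.6]
opening: 87.0
grasp_force: 0.0
[150.6 -93.4 -18.3] [ 206.3 -382.9   41.4]
```

Converted, 100 mm / 1000 = 0.1, -93 mm / 1000 = -0.093.

```bash
echo '[60, 0.1, -0.093, -0.04, 0, 0, 0, 60, 0.1, -0.093, -0.04, 0, 0, 0, 60, 0.1, -0.093, -0.04, 0, 0, 0, 60, 0.1, -0.093, -0.04, 0, 0, 0, 60, 0.1, -0.093, -0.04, 0, 0, 0]' > mv.in && python3 -m inch mv.in; python3 -c "
from h import *
cv2.imwrite('pics/w1.png',grab_frame('wrist')[:,:,::-1])
for r in look_for('wrist','dial_grip')+look_for('wrist','console'):print(r['conf'],r['position'],pix('wrist',r['position']))
np.savez('w1.npz',**{k:np.array(v) for k,v in camera_info('wrist').items()})
print(tool([527,103,200]))"
```

```text
clock: 2.2
tool_pos: [511.3, -206.3, 281.6]
eef_rot: [0.988, 0.152, 0.0, 0.0]
wrist_force: [-0.5, -0.0, -0.8]
opening: 61.5
grasp_force: 0.0
0.68 [598.6, -189.8, 80.1] [320.  85.]
0.91 [601.3, -188.2, 71.2] [319.  82.]
0.7 [381.5, -216.6, 101.3] [282. 300.]
[ 108.7 -292.8   80.6]
```

View pics/w1.png

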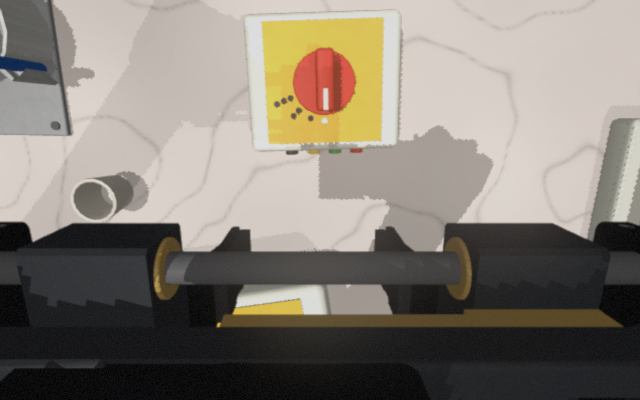

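```bash
python3 -c "
from h import *
K=np.array([ray('wrist',p,70)[:2] for p in((246,16),(400,12),(400,148),(254,151))]);print(np.linalg.norm(np.roll(K,1,0)-K,axis=1),K.mean(0),K)
print(ray('wrist',(324.5,81.5),80))
a=ray('wrist',(324.5,47),112);b=ray('wrist',(325.5,110),112);print(a,b,(a+b)/2,np.arctan2(*(a-b)[1::-1]),np.linalg.norm(a-b))
print(ray('wrist',(46,68),112))
print(tool([527,103,150]))"
```

```text
[125.82769965 143.78918596 126.40522141 149.32280469] [ 600.775 -194.8  ] [[ 637.3 -105.6]
 [ 683.1 -241.9]
 [ 564.9 -286.7]
 [ 517.8 -145. ]]
[ 602.8 -193.3   80. ]
[ 626.4 -184.5  112. ] [ 577.8 -201.   112. ] [ 602.1  -192.75  112.  ] 0.32729578406459936 51.32455552657034
[540.4  37.  112. ]
[ 108.7 -292.8  130.6]
```

Converted, -293 mm / 1000 = -0.293, 130 mm / 1000 = 0.13.

```bash
echo '[60, 0.109, -0.293, 0.13, 0, 0, 0, 60, 0.109, -0.293, 0.13, 0, 0, 0, 60, 0.109, -0.293, 0.13, 0, 0, 0, 60, 0.109, -0.293, 0.13, 0, 0, 0, 60, 0.109, -0.293, 0.13, 0, 0, 0, 60, 0.109, -0.293, 0.13, 0, 0, 0, 60, 0.109, -0.293, 0.13, 0, 0, 0, 60, 0.109, -0.293, 0.13, 0, 0, 0]' > mv.in && python3 -m inch mv.in; python3 -c "
from h import *
im=grab_frame('wrist');cv2.imwrite('pics/w2.png',im[:,:,::-1])
for n in('right_pin','left_pin','shield'):
  for r in look_for('wrist',n):print(n,r['conf'],r['position'],pix('wrist',r['position']))
print(tool([527,103,95]))"
```

```text
clock: 3.15
tool_pos: [525.8, 109.5, 149.2]
eef_rot: [0.988, 0.154, -0.002, -0.001]
wrist_force: [-0.8, 0.3, 0.1]
opening: 59.8
grasp_force: 0.0
right_pin 0.75 [558.6, 115.3, 71.8] [309. 164.]
shield 0.87 [536.8, 189.7, 7.6] [214. 151.]
[-0.8 -0.8 56.3]
```

View pics/w2.png

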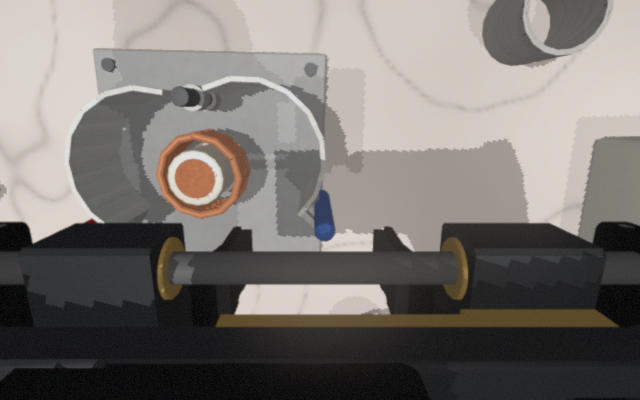

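The wrist view shows the blue pin's top at about (325,230), the hinge post at (197,98) and a glimpse of the red pin at (90,222).

```bash
python3 -c "
from h import *
print(ray('wrist',(325,230),112),ray('wrist',(182,97),95),ray('wrist',(192,97),76))
C=np.array([ray('wrist',p,8)[:2] for p in((95,50),(327,55))]);print(C,np.linalg.norm(C[0]-C[1]));d=C[0]-C[1];print(np.arctan2(-d[0],d[1]))
s=monitor.get_state();print(s['tool_pos'],s['clock'])"
```

```text
[532.4  95.6 112. ] [578.  193.1  95. ] [578.4 193.9  76. ]
[[586.2 295.2]
 [635.8 122.7]] 179.48930330245307
0.27998328793393024
[528.00265717 102.56687946 151.28523425] 3.35
```

The picture was taken while the arm was still settling, about 7 mm off. After correcting for that, the blue pin is at about (530,103), which agrees with the top view. I descend and take it.

Converted, 55 mm / 1000 = 0.055, 28 mm / 1000 = 0.028.

```bash
echo '[60, 0.002, 0, 0.028, 0, 0, 0, 60, 0.002, 0, 0.055, 0, 0, 0, 60, 0.002, 0, 0.055, 0, 0, 0, 5, 0.002, 0, 0.055, 0, 0, 0, 5, 0.002, 0, 0.055, 0, 0, 0, 5, 0.002, 0, 0.055, 0, 0, 0, 5, 0.002, 0, 0.055, 0, 0, 0]' > mv.in && python3 -m inch mv.in; python3 -c "
from h import *
s=monitor.get_state();p=s['tool_pos'][:2];print(s['tool_pos'],s['opening'])
h=np.array([571,206.3]);y=.281
ex=np.array([np.cos(y),np.sin(y)]);ey=np.array([-ex[1],ex[0]])
d=p-h;print(np.linalg.norm(d));a=np.arctan2(-(d@ey),-d@ex)-np.arctan2(14,113);print('open',a)
for t in np.linspace(a,0.06,7):
  g=t+np.arctan2(14,113);q=h-113.9*(ex*np.cos(g)+ey*np.sin(g));print(round(t,2),q,tool([*q,95]))
"
```

```text
clock: 4.05
tool_pos: [530.1, 105.7, 97.3]
eef_rot: [0.989, 0.151, 0.001, 0.0]
wrist_force: [0.0, 0.3, -0.5]
opening: 35.7
grasp_force: 0.0
[530.07233455 105.74025489  97.33112616] 35.676666103385166
108.56949910247242
open 0.7800056867887982
0.78 [528.06288476 100.80301362] [-3.4  4.1  2.3]
0.66 [515.74228969 106.70183008] [-13.4  -5.2   2.3]
0.54 [504.21646379 114.03316256] [-22.2 -15.6   2.3]
0.42 [493.65118251 122.69156482] [-29.7 -27.    2.3]
0.3 [484.1984058  132.55250347] [-35.8 -39.3   2.2]
0.18 [475.99409253 143.47414906] [-40.4 -52.1   2.2]
0.06 [469.15624498 155.29941605] [-43.4 -65.5   2.2]
```

Converted, -2 mm / 1000 = -0.002, -1 mm / 1000 = -0.001.

```bash
echo '[5, -0.001, 0.001, 0, 0, 0, 0, 5, -0.002, 0.002, 0, 0, 0, 0, 5, -0.002, 0.002, 0, 0, 0, 0, 5, -0.002, 0.002, 0, 0, 0, 0, 5, -0.002, 0.002, 0, 0, 0, 0, 5, -0.002, 0.002, 0, 0, 0, 0]' > mv.in && python3 -m inch mv.in; python3 -c "
from h import *
s=monitor.get_state();p=s['tool_pos'][:2];print(s['tool_pos'],s['opening'])
h=np.array([571,206.3]);y=.281
ex=np.array([np.cos(y),np.sin(y)]);ey=np.array([-ex[1],ex[0]])
d=p-h;print(np.linalg.norm(d));a=np.arctan2(-(d@ey),-d@ex)-np.arctan2(14,113);print('open',a)
for t in np.linspace(a,0.06,7):
  g=t+np.arctan2(14,113);q=h-113.9*(ex*np.cos(g)+ey*np.sin(g));print(round(t,2),q,tool([*q,95]))
"
```

```text
clock: 4.65
tool_pos: [528.1, 103.1, 96.3]
eef_rot: [0.989, 0.151, -0.0, 0.0]
wrist_force: [-0.5, -0.5, 1.3]
opening: 11.3
grasp_force: 30.0
[528.08333895 103.07616901  96.29372283] 11.254339332142411
111.78997755048627
open 0.7725096776773254
0.77 [527.27329211 101.12783155] [-1.4  1.6  1.3]
0.65 [515.12121451 107.04894795] [-11.2  -7.7   1.3]
0.54 [503.75621091 114.36805327] [-19.9 -18.    1.3]
0.42 [493.33836172 122.98205511] [-27.2 -29.4   1.3]
0.3 [484.01440632 132.76962198] [-33.2 -41.5   1.3]
0.18 [475.91567617 143.59289225] [-37.7 -54.2   1.3]
0.06 [469.15624498 155.29941605] [-40.7 -67.4   1.3]
```

Converted, -66 mm / 1000 = -0.066, -55 mm / 1000 = -0.055.

```bash
echo '[5, -0.01, -0.009, 0, 0, 0, 0, 5, -0.0185, -0.019, 0, 0, 0, 0, 5, -0.026, -0.03, 0, 0, 0, 0, 5, -0.032, -0.042, 0, 0, 0, 0, 5, -0.0365, -0.055, 0, 0, 0, 0, 5, -0.0395, -0.066, 0, 0, 0, 0, 5, -0.0395, -0.066, 0, 0, 0, 0]' > mv.in && python3 -m inch mv.in
```

```text
clock: 5.35
tool_pos: [467.2, 155.8, 96.0]
eef_rot: [0.988, 0.153, -0.002, 0.0]
wrist_force: [-5.0, -3.8, 5.9]
opening: 11.0
grasp_force: 30.0
```

Converted, -55 mm / 1000 = -0.055, -50 mm / 1000 = -0.05.

```bash
echo '[60, 0, 0, 0, 0, 0, 0, 60, 0, 0, 0, 0, 0, 0, 60, 0, 0, 0, 0, 0, 0, 60, 0, 0, -0.025, 0, 0, 0, 60, 0, 0, -0.05, 0, 0, 0, 60, 0, 0, -0.055, 0, 0, 0, 60, 0, 0, -0.055, 0, 0, 0]' > mv.in && python3 -m inch mv.in; python3 -c "
from h import *
print(tool([465.6,250.2,150]),tool([465.6,250.2,95]))
im=grab_frame('top');cv2.imwrite('pics/t2.png',cv2.resize(im[155:275,235:355,::-1],None,fx=4.5,fy=4.5,interpolation=2))
im=grab_frame('wrist');cv2.imwrite('pics/w3.png',im[:,:,::-1])
"
```

```text
clock: 6.05
tool_pos: [471.5, 154.8, 152.0]
eef_rot: [0.989, 0.151, 0.001, -0.0]
wrist_force: [0.6, 0.8, -0.5]
opening: 56.6
grasp_force: 0.0
[ 22.8 -92.8   2. ] [ 22.7 -92.8  57. ]
```

View pics/w3.png

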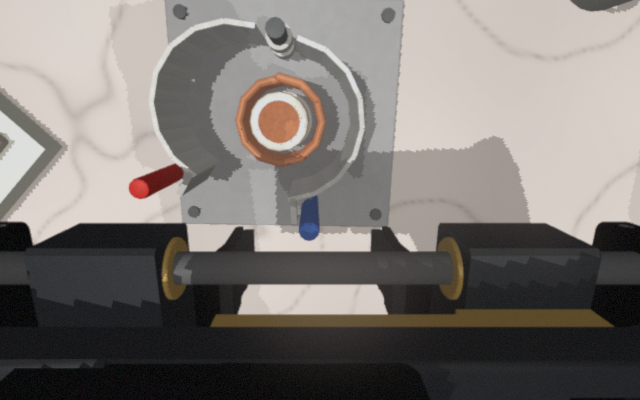

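The right shell is nearly shut, with the blue pin's top at (310,230). The red pin's top is at (139,188) and still open.

Converted, -93 mm / 1000 = -0.093, 56 mm / 1000 = 0.056.

```bash
python3 -c "
from h import *
print(ray('wrist',(139,188),112),ray('wrist',(310,230),112))"; echo '[60, 0.011, -0.046, 0, 0, 0, 0, 60, 0.023, -0.093, 0, 0, 0, 0, 60, 0.023, -0.093, 0, 0, 0, 0, 60, 0.023, -0.093, 0, 0, 0, 0, 60, 0.023, -0.093, 0.028, 0, 0, 0, 60, 0.023, -0.093, 0.056, 0, 0, 0, 60, 0.023, -0.093, 0.056, 0, 0, 0, 60, 0.023, -0.093, 0.056, 0, 0, 0]' > mv.in && python3 -m inch mv.in
```

```text
[467.8 250.8 112. ] [472.4 155.3 112. ]
clock: 6.95
tool_pos: [464.9, 248.7, 94.8]
eef_rot: [0.989, 0.15, -0.001, 0.001]
wrist_force: [0.7, 0.7, 1.0]
opening: 60.0
grasp_force: 0.0
```

Converted, 2 mm / 1000 = 0.002.

```bash
echo '[5, 0.002, 0, 0, 0, 0, 0, 5, 0.002, 0, 0, 0, 0, 0, 5, 0.002, 0, 0, 0, 0, 0, 5, 0.002, 0, 0, 0, 0, 0, 5, 0.002, 0, 0, 0, 0, 0, 5, 0.002, 0, 0, 0, 0, 0, 5, 0.002, 0, 0, 0, 0, 0, 5, 0.002, 0, 0, 0, 0, 0]' > mv.in && python3 -m inch mv.in; python3 -c "
from h import *
s=monitor.get_state();p=s['tool_pos'][:2];print(s['tool_pos'],s['opening'])
h=np.array([571,206.3]);y=.281
ex=np.array([np.cos(y),np.sin(y)]);ey=np.array([-ex[1],ex[0]])
d=p-h;print(np.linalg.norm(d));a=np.arctan2((d@ey),-d@ex)-np.arctan2(14,113);print('open',a)
for t in np.linspace(a,0.06,6):
  g=t+np.arctan2(14,113);q=h-113.9*(ex*np.cos(g)-ey*np.sin(g));print(round(t,2),q,tool([*q,95]))
"
```

```text
clock: 7.75
tool_pos: [466.6, 250.9, 95.3]
eef_rot: [0.989, 0.151, -0.0, -0.0]
wrist_force: [-1.2, 0.1, 0.4]
opening: 11.0
grasp_force: 30.0
[466.55452151 250.90990621  95.25870201] 10.973572799427822
113.57333186141781
open 0.5613924101239957
0.56 [466.25410758 251.03821657] [-0.2 -0.2  0.3]
0.46 [462.30155153 240.32730227] [-7.2  8.8  0.3]
0.36 [459.44112685 229.27450375] [-13.2  18.5   0.3]
0.26 [457.70157325 217.99087234] [-18.3  28.8   0.3]
0.16 [457.10036862 206.58977864] [-22.3  39.5   0.3]
0.06 [457.64355348 195.18577344] [-25.1  50.5   0.3]
```

Converted, 50 mm / 1000 = 0.05, 39.5 mm / 1000 = 0.0395.

```bash
echo '[5, -0.007, 0.009, 0, 0, 0, 0, 5, -0.013, 0.0185, 0, 0, 0, 0, 5, -0.018, 0.029, 0, 0, 0, 0, 5, -0.022, 0.0395, 0, 0, 0, 0, 5, -0.025, 0.05, 0, 0, 0, 0, 5, -0.025, 0.05, 0, 0, 0, 0, 24, -0.025, 0.05, 0, 0, 0, 0, 24, -0.025, 0.05, 0, 0, 0, 0]' > mv.in && python3 -m inch mv.in; echo '[24, 0, 0, -0.025, 0, 0, 0, 24, 0, 0, -0.05, 0, 0, 0, 87, 0, 0, -0.055, 0, 0, 0, 87, 0, 0, -0.055, 0, 0, 0, 87, 0, 0, -0.055, 0, 0, 0, 87, 0, 0, -0.055, 0, 0, 0]' > mv.in && python3 -m inch mv.in;python3 -c "
from h import *
im=grab_frame('wrist');cv2.imwrite('pics/w4.png',im[:,:,::-1])
s=monitor.get_state()
print(tool([462.5,175,95]))
hsv=cv2.cvtColor(im,cv2.COLOR_RGB2HSV)
for lo,hi in(((110,150,60),(130,255,255)),((0,180,90),(6,255,255)),((174,180,90),(180,255,255))):
  v,u=np.nonzero(cv2.inRange(hsv,lo,hi));print(len(u),u.min() if len(u) else 0,u.max()if len(u) else 0,v.min()if len(u) else 0,v.max()if len(u) else 0)
"
```

```text
clock: 8.55
tool_pos: [458.9, 195.1, 95.3]
eef_rot: [0.989, 0.15, 0.001, 0.0]
wrist_force: [0.5, -0.5, -0.3]
opening: 19.9
grasp_force: 0.0
clock: 9.15
tool_pos: [457.3, 195.0, 149.1]
eef_rot: [0.989, 0.151, -0.001, 0.0]
wrist_force: [-0.2, -0.2, 0.1]
opening: 48.3
grasp_force: 0.0
[-1.  20.7 54.2]
28 383 393 223 236
0 0 0 0 0
0 0 0 0 0
```

View pics/w4.png

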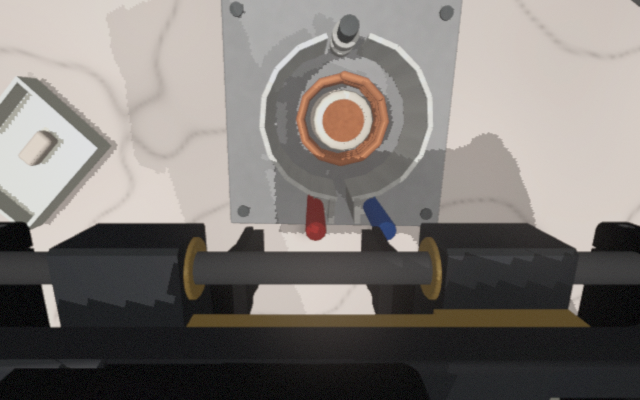

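Both shells are nearly shut, with the red pin at (316,230) and the blue pin at (387,229). Next I straddle and squeeze both pins.

Converted, 54 mm / 1000 = 0.054, 27 mm / 1000 = 0.027.

```bash
echo '[87, 0.001, 0.021, 0, 0, 0, 0, 87, 0.001, 0.021, 0, 0, 0, 0, 87, 0.001, 0.021, 0, 0, 0, 0, 87, 0.001, 0.021, 0, 0, 0, 0, 87, 0.001, 0.021, 0, 0, 0, 0, 87, 0.001, 0.021, 0, 0, 0, 0, 87, 0.001, 0.021, 0.027, 0, 0, 0, 87, 0.001, 0.021, 0.054, 0, 0, 0]' > mv.in && python3 -m inch mv.in; echo '[30, 0.001, 0, 0, 0, 0, 0, 30, 0.001, 0, 0, 0, 0, 0, 30, 0.001, 0, 0, 0, 0, 0, 30, 0.001, 0, 0, 0, 0, 0, 30, 0.001, 0, 0, 0, 0, 0, 30, 0.001, 0, 0, 0, 0, 0, 30, 0.001, 0, 0, 0, 0, 0, 30, 0.001, 0, 0, 0, 0, 0]' > mv.in && python3 -m inch mv.in; echo '[30, 0.001, 0, 0, 0, 0, 0, 30, 0.001, 0, 0, 0, 0, 0, 30, 0.001, 0, 0, 0, 0, 0]' > mv.in && python3 -m inch mv.in
```

```text
clock: 10.0
tool_pos: [465.9, 176.3, 96.4]
eef_rot: [0.989, 0.151, 0.001, -0.0]
wrist_force: [1.0, 0.3, -1.1]
opening: 87.3
grasp_force: 0.0
clock: 10.8
tool_pos: [465.6, 177.4, 96.6]
eef_rot: [0.989, 0.151, 0.0, -0.001]
wrist_force: [-3.4, 3.3, 3.5]
opening: 38.7
grasp_force: 30.0
clock: 11.1
tool_pos: [465.7, 177.4, 96.6]
eef_rot: [0.988, 0.151, -0.001, -0.0]
wrist_force: [-5.3, 3.5, 6.4]
opening: 38.5
grasp_force: 30.0
```

Converted, -110 mm / 1000 = -0.11, -70 mm / 1000 = -0.07.

```bash
echo '[87, 0, 0, 0, 0, 0, 0, 87, 0, 0, 0, 0, 0, 0, 87, 0, 0, 0, 0, 0, 0, 87, 0, 0, 0, 0, 0, 0, 87, 0, 0, -0.03, 0, 0, 0, 87, 0, 0, -0.07, 0, 0, 0, 87, 0, 0, -0.11, 0, 0, 0, 87, 0, 0, -0.11, 0, 0, 0]' > mv.in && python3 -m inch mv.in; python3 -c "
from h import *
print(tool([601.5,-193,160]),np.round(monitor.get_state()['joint_pos'],2))"
```

```text
clock: 11.9
tool_pos: [470.4, 177.7, 211.4]
eef_rot: [0.989, 0.15, 0.006, -0.001]
wrist_force: [0.9, 0.8, 0.2]
opening: 85.6
grasp_force: 0.0
[ 14.3 392.9  51.6] [-0.03  0.25 -0.48  1.95  0.15  0.96 -1.86]
```

Converted, 393 mm / 1000 = 0.393, 20 mm / 1000 = 0.02, -0.03 rad / 4 = -0.0075.

```bash
echo '[60, 0.014, 0.393, 0.02, 0, 0, -0.0075, 60, 0.014, 0.393, 0.02, 0, 0, -0.0075, 60, 0.014, 0.393, 0.02, 0, 0, -0.0075, 60, 0.014, 0.393, 0.02, 0, 0, -0.0075, 60, 0.014, 0.393, 0.02, 0, 0, -0.0075, 60, 0.014, 0.393, 0.02, 0, 0, -0.0075, 60, 0.014, 0.393, 0.02, 0, 0, -0.0075, 60, 0.014, 0.393, 0.02, 0, 0, -0.0075]' > mv.in && python3 -m inch mv.in;echo '[60, 0, 0, 0, 0, 0, 0, 60, 0, 0, 0, 0, 0, 0, 60, 0, 0, 0, 0, 0, 0]' > mv.in && python3 -m inch mv.in; python3 -c "
from h import *
s=monitor.get_state();im=grab_frame('top');cv2.imwrite('pics/t3.png',cv2.resize(im[160:270,240:350,::-1],None,fx=5,fy=5,interpolation=2))
print(tool([601.5,-193,100]),np.round(s['joint_pos'],2))
print(ray('top',(430,170),80))"
```

```text
clock: 12.7
tool_pos: [597.4, -198.0, 185.0]
eef_rot: [0.986, 0.165, -0.001, 0.0]
wrist_force: [-0.0, 0.1, 0.6]
opening: 59.7
grasp_force: 0.0
clock: 13.0
tool_pos: [597.2, -193.1, 185.6]
eef_rot: [0.986, 0.166, -0.0, -0.001]
wrist_force: [0.7, 0.5, -0.6]
opening: 60.1
grasp_force: 0.0
[ 3.9  1.7 85.9] [ 0.47  0.46 -0.3   1.7   0.16  1.01 -1.13]
[ 597.9 -168.    80. ]
```

View pics/t3.png

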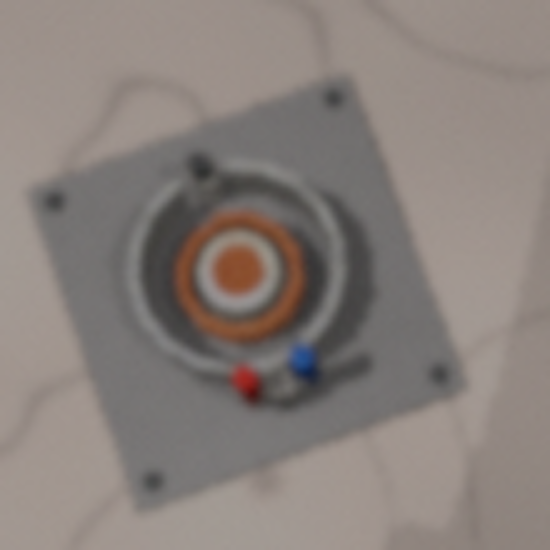

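The shield is shut: the pins sit at crop (245,380) and (303,360) and the ring of shells is unbroken. Now I descend and pinch the dial bar.

Converted, 83 mm / 1000 = 0.083, 82 mm / 1000 = 0.082.

```bash
echo '[60, 0.004, 0.001, 0.04, 0, 0, 0, 60, 0.004, 0.001, 0.07, 0, 0, 0, 60, 0.004, 0.001, 0.082, 0, 0, 0, 60, 0.004, 0.001, 0.082, 0, 0, 0, 5, 0.004, 0.001, 0.083, 0, 0, 0, 5, 0.004, 0.001, 0.083, 0, 0, 0, 5, 0.004, 0.001, 0.083, 0, 0, 0, 5, 0.004, 0.001, 0.083, 0, 0, 0]' > mv.in && python3 -m inch mv.in; echo '[5, 0, 0, 0, 0, 0, 0, 5, 0, 0, 0, 0, 0, 0, 5, 0, 0, 0, 0, 0, 0, 5, 0, 0, 0, 0, 0, 0, 5, 0, 0, 0, 0, 0, 0, 5, 0, 0, 0, 0, 0, 0]' > mv.in && python3 -m inch mv.in; python3 -c "
from h import *
s=monitor.get_state();print(s['torque'],s['eef_rot'],s['joint_pos'])"
```

```text
clock: 13.85
tool_pos: [602.2, -194.4, 104.3]
eef_rot: [0.986, 0.166, 0.001, 0.0]
wrist_force: [-1.1, -0.6, 0.5]
opening: 36.0
grasp_force: 0.0
clock: 14.45
tool_pos: [600.5, -190.2, 103.6]
eef_rot: [0.986, 0.167, -0.001, -0.003]
wrist_force: [-4.0, 6.4, 5.8]
opening: 16.0
grasp_force: 30.0
[1.52709249 1.00724992 0.03898885] [ 0.98600521  0.16668683 -0.001459   -0.00266479] [ 0.44645292  0.55766063 -0.28373317  1.75580102  0.19152946  0.86012473
 -1.1584681 ]
```

Converted, -2.5 mm / 1000 = -0.0025, 0.4 rad / 4 = 0.1.

```bash
echo '[5, 0, -0.0025, 0, 0, 0, 0, 5, 0, -0.0025, 0, 0, 0, 0.025, 5, 0, -0.0025, 0, 0, 0, 0.05, 5, 0, -0.0025, 0, 0, 0, 0.075, 5, 0, -0.0025, 0, 0, 0, 0.1, 5, 0, -0.0025, 0, 0, 0, 0.1]' > mv.in && python3 -m inch mv.in; python3 -c "
from h import *
s=monitor.get_state();print(s['torque'],2*np.arctan2(s['eef_rot'][1],s['eef_rot'][0]),s['joint_pos'])"
```

```text
clock: 15.05
tool_pos: [600.3, -189.1, 103.6]
eef_rot: [0.999, -0.033, -0.001, -0.001]
wrist_force: [-3.6, 4.3, 5.0]
opening: 16.0
grasp_force: 30.0
[1.15073085 0.70105726 0.06813703] -0.06674255819588283 [ 0.37176022  0.54585231 -0.182624    1.76326665  0.12329486  0.84630292
 -1.50452429]
```

Converted, -1.5 mm / 1000 = -0.0015, -1 mm / 1000 = -0.001, 0.83 rad / 4 = 0.2075.

```bash
echo '[5, -0.001, -0.001, 0, 0, 0, 0.03, 5, -0.001, -0.0015, 0, 0, 0, 0.06, 5, -0.001, -0.0015, 0, 0, 0, 0.09, 5, -0.001, -0.0015, 0, 0, 0, 0.12, 5, -0.001, -0.0015, 0, 0, 0, 0.15, 5, -0.001, -0.0015, 0, 0, 0, 0.18, 5, -0.001, -0.0015, 0, 0, 0, 0.2075, 5, -0.001, -0.0015, 0, 0, 0, 0.2075]' > mv.in && python3 -m inch mv.in; echo '[5, 0, 0, 0, 0, 0, 0, 5, 0, 0, 0, 0, 0, 0, 5, 0, 0, 0, 0, 0, 0]' > mv.in && python3 -m inch mv.in;python3 -c "
from h import *
s=monitor.get_state();print(s['torque'],2*np.arctan2(s['eef_rot'][1],s['eef_rot'][0]),s['joint_pos'])
a=grab_frame('wrist');b=grab_frame('top');cv2.imwrite('pics/f.png',np.hstack([cv2.resize(a[:,:,::-1],(480,300)),cv2.resize(b[160:270,240:350,::-1],(300,300))]))"
```

```text
clock: 15.85
tool_pos: [601.1, -187.6, 103.6]
eef_rot: [0.902, -0.432, 0.0, -0.001]
wrist_force: [1.5, 4.8, 1.8]
opening: 15.6
grasp_force: 30.0
clock: 16.15
tool_pos: [601.1, -187.6, 103.7]
eef_rot: [0.902, -0.432, 0.0, -0.002]
wrist_force: [0.5, 5.1, 2.2]
opening: 15.5
grasp_force: 30.0
[ 1.33605913 -0.13707396  0.27842872] -0.8925336998511497 [ 0.22007004  0.53588255  0.02312951  1.7748317  -0.02013799  0.83034599
 -2.20979539]
```

View pics/f.png

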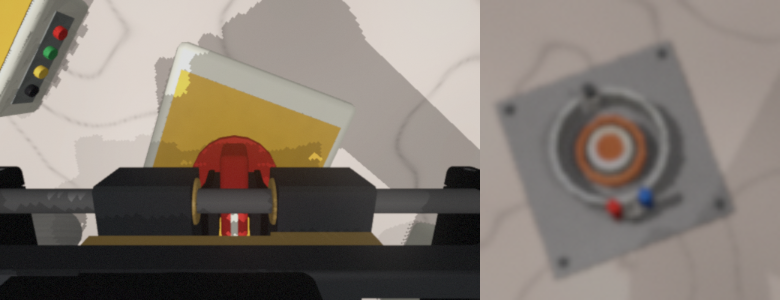

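The bar is still pinched and in line with the tool. The tool has turned 1.226 rad from rest and is holding steady against the spring. The shield is still shut in the top view.

```bash
python3 -c "
from cell import close_job
print(close_job())"
```

```text
the job is handed in; nothing more can be done
None
```

I handed the job in at about 16 s: both shield halves are shut, and the gripper is still holding the dial about 1.22 rad clockwise, at the third click (1.2), judged from the tool's turn because the gripper hid the dots.

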